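Pin the coin-door box shut with its R-clip

TASK

Close the lid of the walnut coin-door box so that its slotted hasp drops over the locking post, then push the R-clip's straight leg through the cross-hole of the post from the front, with the bent leg riding over the outside of the post until it snaps home around it, and let go. Feel for it and do not force anything; leave the other parts lying where they are.

Things in the scene. Friction and masses are not known exactly. Their poses are not given: they have to be found in the camera images.
- coinbox: Dark walnut box, fixed to the ledge, 130 (x) x 180 (y) x 90 mm high without its lid; origin at the centre of its underside; x points from its front (the post side, towards the robot) to the hinge side, z up. A steel bracket 34 mm deep, 44 mm wide, 50 to 75 mm above the ledge, on the middle of its front carries the locking post.
- lid (a joint): Lid opening angle in rad: 0 shut, up to 1.3 open; starts between 0.5 and 0.95. The stiff hinge (axis along the box's y, on its +x rim, 90 mm above the ledge) holds the lid where it is left; 2 to 5 N near the free edge push it down to its stop at 0.
- lid_hinge (a point): Middle of the hinge line; its frame turns with the lid. The lid is a 130 x 180 x 10 mm board whose underside holds the hinge line; from there it runs along the lid's -x.
- lid_edge (a point): Middle of the free front edge, on the lid's upper face, 130 mm from the hinge line. A 36 mm wide, 4 mm thick steel hasp lies on the lid's middle, from 96 mm to 175 mm off the hinge line; its open slot (24 mm wide) goes over the post as the lid shuts.
- post_base (a point): Point on the vertical axis of the locking post, level with the hasp's upper face when the lid is shut (104 mm above the ledge), 154 mm in front of the hinge line; fixed to the box, axes as the box's. The post is an upright round steel rod, 20 mm in diameter, set higher or lower by a thread: its flat top stands 30 to 44 mm above this point (not told: touch it or look).
- post_bracket (a point): Middle of the bracket's upper face, on the post's axis, 29 mm below post_base. The post's cross-hole runs along the box's x right through the post, is 7 mm wide and high with a slightly flared front mouth; its axis is always 16 mm below the post's flat top (so 14 to 28 mm above post_base). The post does not yield to gentle touches.
- clip: R-clip of 5 mm steel wire, 122 mm long, about 47 g, flat on its rest. Origin mid-loop, at mid-thickness: the loop's two rigid straight sides run along x from -16 to +16 mm at y = -9.5 and +9.5 mm (24 mm over the outsides: grip here). x points along the straight leg (centreline at y = -9.5 mm) to its tip; the bent leg is on the +y side; z is up, normal to the clip.
- clip_tip (a point): Rounded tip of the straight leg, 94.5 mm ahead of the clip's origin in x, at y = -9.5 mm; axes as the clip's.
- clip_seat (a point): Point on the straight leg's centreline, 36.5 mm behind the tip and 58 mm ahead of the clip's origin, beside the middle of the bent leg's bulge; it comes to the axis of the post when the clip is home. Axes as the clip's.
- clip_leg (a joint): Springing of the bent leg in rad: 0 relaxed, positive when pushed away from the straight leg. The leg is hinged at the loop's end (x = 16, y = 9.5 mm) with 1.6 N m/rad. It rises to about 0.12 as its throat passes the post, which takes about 5 to 15 N of push, and drops back to 0.01 to 0.03 when its bulge sits on the post.
- rest: Plain plywood block 62 x 46 x 28 mm, fixed to the ledge, origin at the centre of its underside. The clip's legs lie on it; the clip's loop overhangs it towards the robot, about 28 mm clear of the ledge.
- return_bracket: Bystander: chrome coin return bracket, 60 x 50 x 49 mm.
- lockbar_piece: Bystander: bent piece of dark steel bar, about 95 x 30 x 30 mm.
- score_reel: Bystander: blue plastic score reel wheel, 84 mm across, 26 mm high.
- tilt_bob: Bystander: grey zinc tilt bob, 36 mm across, 52 mm high, standing on its broad end.
Mind the look-alikes: they are no part of the job. There is more than one size of the clip; the one meant has the size given above. Of the things shaped like the coinbox, the walnut one is meant.

How it is judged:
By the outcome, as a careful person would: the job done as asked, in the order asked, and still so for the second after the job is handed in, with the robot touching nothing.
It also fails if it takes over 61 s, if anything falls off the work surface, if the arm or the gripper's body presses on something with over 40 N, if the wrist force passes 120 N, or if a joint passes its speed limit or range.

ROBOT

A 6-joint arm with a two-finger parallel gripper is mounted at the origin on the work surface. World frame = base frame: x ahead of the robot, y to its left, z up, the work surface at z = 0. Lengths are in m, angles in rad, forces in N, time in s.
With the tool pointing down it reaches from about 0.325 to 0.925 m from the base axis. Payload 3.1 kg.
Tool frame: the origin (TCP) lies midway between the tips of the shut fingers; the grasp point (between the pads) lies 19 mm behind it; z points along the fingers, y is the line along which they close (so a half turn about z gives the same grasp; the last joint's range is limited). The gripper opens to 85 mm and grips with 20 to 120 N. Pads are 22 mm wide; open, the fingers measure 114 mm over their backs; the gripper's body (76 mm by 85 mm) begins 54 mm behind the grasp point. The pads swing forward as they close: fully open they stand 13 mm farther back than shut.
Start: joints at [1.083, 0.217, 1.613, -0, 1.311, -0.112], TCP at [0.229, 0.581, 0.231] pointing down, gripper open.
Joint ranges: [-2.75, 2.75], [-0.78, 2.1], [0.31, 2.55], [-1.13, 4.27], [0.13, 2.63], [-2.58, 2.58]. Speed limits (rad/s): [2.79, 2.79, 3.14, 3.14, 3.14, 3.14].

INTERFACE

Orientations are given as [roll, pitch, yaw] about the fixed x, y, z axes, in that order (R = Rz(yaw) Ry(pitch) Rx(roll)).
In Python, from cell import readout, imaging, hand_in gives the robot as it stands.
- The arm moves only by the tool step_arm, never from a script. Its argument "moves" is a list of rows, each a list of 4 numbers: the shift along the tool's x, y, z in m, then the turn about the tool's z in rad. A call has 1 to 5 rows; each row shifts and turns the commanded pose from where the row before left it, along the tool's axes as they then stand; what a row does not reach is not made up. A row lasts 1/10 s, in which the tool goes at most 50 mm and 8.59 degrees, less where a joint would pass 70% of its speed; a pose out of reach is approached as far as the arm can. A call is refused whole if a number of a shift passes 0.05 or a number of a turn 0.15, either way. A call with a gripper value outside its range is refused whole. "hand" is the opening in per cent of the stroke, from 0 (shut) to 100 (fully open), set as the call begins (left out, the last holds). The fingers move at their own pace and stop on an object; "newtons" is the grip in N (left out, the last holds). Time passes only in rows, so rows that do not move let the fingers close. It gives the time, the measured TCP pose, the force, the opening and the grip force at its end, in the units of the state.
- readout.sense(): the state, without advancing time (a new reading comes with each control period).
- imaging.read_camera(name): name is "side" or "top"; returns the picture (480x640x3 uint8, blue, green, red); there is no depth.
- imaging.get_calibration(name): a dict with "fx", "fy", "cx", "cy" (pixels), "distortion" ([k1, k2, p1, p2, k3] as OpenCV has them; the pictures are not rectified), "T" (4x4, takes a point from camera to world coordinates). Camera axes: x right, y up, looking along -z (the intrinsics and any distortion apply to the point x, -y, -z); pixel columns grow to the right and rows downward; lengths in m; the calibration is good to about 2 mm. A picture is of the moment at which its call begins. get_calibration takes no time and is no camera call.
- hand_in(): hands the job in; it is judged then, once.
The state is a dict: "clock": time; "joints": joint angles; "qd": joint speeds; "joint_efforts": joint torques, N m; "tool_pos": TCP position; "orientation": TCP orientation; "contact_force": force on the tool from outside, world axes, zero at the start; "ft_torque": the same for the moment, N m; "finger_gap": opening from 0.0 (shut) to 1.0 (fully open); "grasp_force": force on a finger pad.
Only numpy, scipy, OpenCV 4.12 (cv2) and the standard library are available. Lean on these libraries where they do the work, as an engineer would, in place of code of your own. Each camera call takes 0.05 s, during which the arm holds its last target. There are 200 camera calls.

## Working session

There is one attempt and no reset: what is moved stays moved. The work goes in short steps, Python scripts to look and compute and a tool call to move; the robot and the scene stay as the last step left them, time stands still between calls to the robot, and variables do not carry over. Pictures are saved under pics/ and viewed, at most 10 in all, crops included, and the job is handed in when it is done.

Besides the shell and the picture viewer there is one more tool, called after ">>>" by a JSON object that holds its "api" and its "payload", one argument or row to a line. step_arm: Moves the arm, as the interface text tells. Its arguments: {"type":"object","properties":{"moves":{"type":"array"},"hand":{"type":"number"},"newtons":{"type":"number"}},"required":["moves"]}

```bash
ls; mkdir -p pics; cat > h.py <<'E'
import numpy as np, cv2
from cell import readout, imaging, hand_in
from scipy.spatial.transform import Rotation as R
def cal(n):
    c=imaging.get_calibration(n); K=np.array([[c["fx"],0,c["cx"]],[0,c["fy"],c["cy"]],[0,0,1]]); return K,np.array(c["distortion"],float),np.array(c["T"])
def ray(n,px):
    K,d,T=cal(n); u=cv2.undistortPoints(np.array(px,float).reshape(-1,1,2),K,d)[:,0]
    v=np.c_[u[:,0],-u[:,1],-np.ones(len(u))]@T[:3,:3].T
    return T[:3,3],v/np.linalg.norm(v,axis=1)[:,None]
def plane(n,px,z):
    o,v=ray(n,px); return o+v*((z-o[2])/v[:,2])[:,None]
def tri(p1,p2,n1="top",n2="side"):
    o1,v1=ray(n1,p1);o2,v2=ray(n2,p2);out=[]
    for a,b in zip(v1,v2):
        s=np.linalg.lstsq(np.c_[a,-b],o2-o1,rcond=None)[0]
        A,B=o1+s[0]*a,o2+s[1]*b; out.append(np.r_[(A+B)/2,np.linalg.norm(A-B)])
    return np.array(out)
def proj(n,P):
    K,d,T=cal(n); c=(np.atleast_2d(P)-T[:3,3])@T[:3,:3]; c=c*[1,-1,-1]
    return cv2.projectPoints(c,np.zeros(3),np.zeros(3),K,d)[0][:,0]
E
python3 - <<'E'
from h import *
for n in("top","side"):
    cv2.imwrite(f"pics/{n}0.png",imaging.read_camera(n)); print(n,cal(n)[2].round(3).tolist(),cal(n)[0][0,0],cal(n)[1])
print(readout.sense())
E
```

```text
pics
top [[-0.003, 0.999, -0.053, 0.485], [-1.0, -0.002, 0.015, 0.013], [0.015, 0.053, 0.998, 1.097], [0.0, 0.0, 0.0, 1.0]] 525.5792344696331 [0.04018667 0.         0.         0.         0.        ]
side [[-0.963, 0.146, -0.224, 0.307], [-0.268, -0.559, 0.785, 0.9], [-0.011, 0.816, 0.578, 0.727], [0.0, 0.0, 0.0, 1.0]] 560.6717761094866 [-0.15706423  0.          0.          0.          0.        ]
{'clock': 0.1, 'joints': array([ 1.08281027e+00,  2.17687549e-01,  1.61482054e+00, -8.85120683e-06,
        1.31130481e+00, -1.12155813e-01]), 'qd': array([ 0.0002929 ,  0.00069398, -0.00278386,  0.00011261, -0.0003217 ,
        0.00231807]), 'joint_efforts': array([-1.03252845e-03, -3.98076046e+01, -3.04970026e+01, -2.36404621e-04,
        4.20219250e-03,  3.39623318e-05]), 'tool_pos': array([0.22900224, 0.58072181, 0.2300689 ]), 'orientation': array([-3.13938540e+00, -2.39995001e-04,  2.76576442e+00]), 'contact_force': array([0.01381074, 0.00615592, 0.07155048]), 'ft_torque': array([0.04616087, 0.00465049, 0.00428218]), 'grasp_force': 0.0, 'finger_gap': 1.0035822317149967}
```

View pics/top0.png

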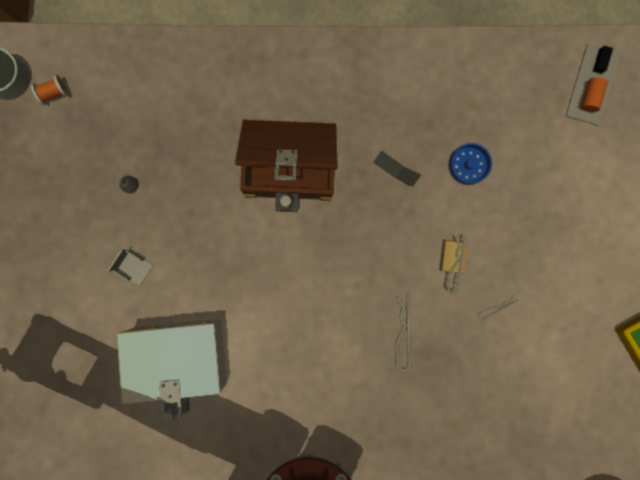

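View pics/side0.png

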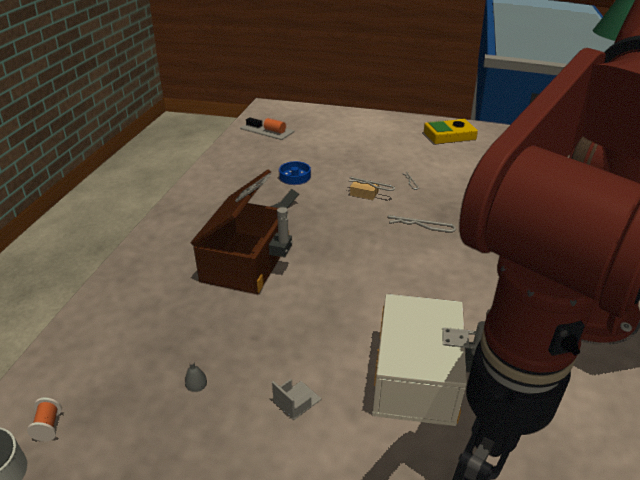

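The top view shows the walnut box at (287,160) with its post at (286,202); the white box at (170,365) is a decoy. There are three clips: on the plywood rest at (454,263), a larger one on the ledge at (403,330) and a smaller one at (497,306). The one on the rest fits; I'll confirm it with a crop.

```bash
python3 - <<'E'
from h import *
t=cv2.imread("pics/top0.png");s=cv2.imread("pics/side0.png")
f=lambda im,x,y,w,h,k:cv2.resize(im[y:y+h,x:x+w],None,fx=k,fy=k,interpolation=cv2.INTER_CUBIC)
a=f(t,432,225,50,75,4);b=f(s,340,165,75,50,4)
c=f(t,230,110,120,110,2.5);d=f(s,185,160,120,140,2)
W=np.zeros((600,800,3),np.uint8)
for im,x,y in((a,0,0),(b,205,0),(c,0,310),(d,520,0),):W[y:y+im.shape[0],x:x+im.shape[1]]=im[:600-y]
e=f(s,340,165,60,30,4)
cv2.imwrite("pics/crop1.png",W)
# coarse points
print("loop",plane("top",[[450,289],[460,236]],.0305), "big",plane("top",[[403,369],[403,295]],.003),"small",plane("top",[[479,317],[515,297]],.003))
print("post top",tri([[286,201]],[[283,210]]))
print("box corners z=.09",plane("top",[[242,192],[333,194]],.09))
E
```

```text
loop [[ 0.44143779 -0.28730874  0.0305    ]
 [ 0.54880509 -0.30954416  0.0305    ]] big [[ 0.27688934 -0.19515673  0.003     ]
 [ 0.42808255 -0.19738729  0.003     ]] small [[ 0.38260846 -0.35376011  0.003     ]
 [ 0.42368572 -0.42895489  0.003     ]]
post top [[6.06064508e-01 4.09104725e-02 1.46645542e-01 1.69331152e-04]]
box corners z=.09 [[ 0.6307578   0.12705877  0.09      ]
 [ 0.62683363 -0.04795552  0.09      ]]
```

View pics/crop1.png

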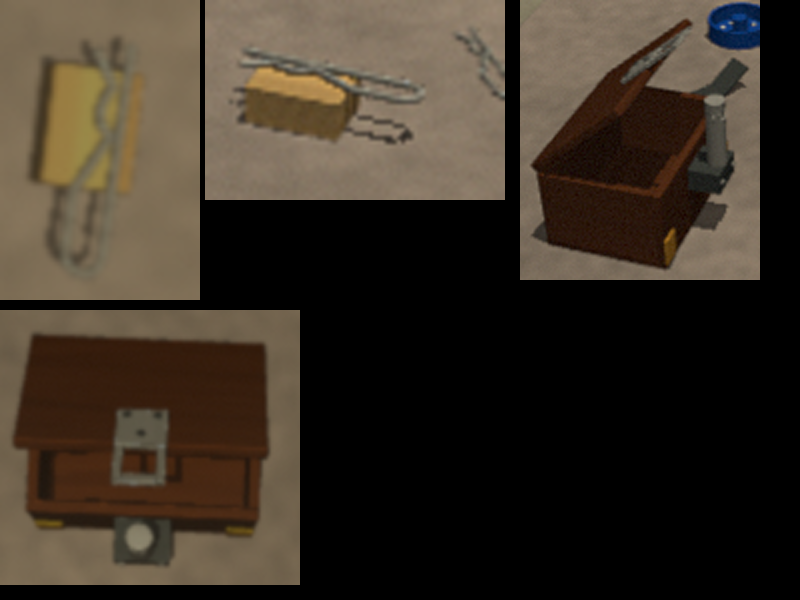

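The crop confirms it: the clip on the rest is about 120 mm long (the others measure about 151 and 86 mm) and points +x with its bent leg on +y. The lid is half open and the post top reads about 0.147 m high at (0.606, 0.041). I'll turn the tool square first.

>>> {"api": "step_arm", "payload": {
  "moves": [
    [0, 0, -0.02, -0.12],
    [0, 0, -0.02, -0.12],
    [0, 0, -0.01, -0.116],
    [-0.03, -0.04, 0, 0],
    [-0.03, -0.04, 0, 0]
  ],
  "hand": 0
}}

```text
clock: 0.6
tool_pos: [0.2876, 0.5, 0.2813]
orientation: [3.142, 0.0, 3.125]
contact_force: [1.1, 0.6, 0.1]
finger_gap: 0.139
grasp_force: 0.0
```

```bash
python3 - <<'E'
from h import *
def Y(p): d=p[1]-p[0]; return p.round(4).tolist(), np.arctan2(-d[0],d[1])
print("front rim",Y(plane("top",[[333,194.],[242,192.]],.09)))
t=cv2.imread("pics/top0.png");s=cv2.imread("pics/side0.png")
# bright low-saturation post top / clip contrast
hsv=cv2.cvtColor(t,cv2.COLOR_BGR2HSV)
m=((hsv[...,1]<60)&(hsv[...,2]>120)).astype(np.uint8); m[:,:270]=0;m[:,305:]=0;m[:192]=0;m[215:]=0
ys,xs=np.nonzero(m);print("post top px",xs.mean(),ys.mean(),len(xs))
# hinge line of box, brown mask
b=((t[...,2].astype(int)-t[...,0]>20)&(hsv[...,1]>130)&(hsv[...,2]<110)).astype(np.uint8)
n,l,st,c=cv2.connectedComponentsWithStats(b);print([ (st[i].tolist()) for i in range(1,n) if st[i,4]>300])
i=l[150,250]; M=l==i
top=[(x,np.nonzero(M[:,x])[0].min()) for x in range(248,332)]
p=np.polyfit(*np.array(top,float).T,1);print("back edge fit",p)
print(Y(plane("top",[[332,np.polyval(p,332)],[248,np.polyval(p,248)]],.095)))
print("lid free edge",tri([[236,164],[337.,167]],[[270,171],[195,242.]]))
print(readout.sense()['tool_pos'],readout.sense()['orientation'])
E
```

```text
front rim ([[0.6268, -0.048, 0.09], [0.6308, 0.1271, 0.09]], np.float64(-0.022418217302971215))
post top px 285.0 200.8153846153846 65
[[0, 0, 30, 22, 623], [236, 120, 101, 80, 6270], [615, 315, 25, 56, 396], [274, 458, 69, 22, 943]]
back edge fit [3.85643414e-02 1.10895147e+02]
([[0.7624, -0.0464, 0.095], [0.7683, 0.1153, 0.095]], np.float64(-0.03679111285324404))
lid free edge [[ 0.6261019   0.11021943  0.27094285  0.04631089]
 [ 0.76751964 -0.03377179 -0.01314079  0.1471172 ]]
[0.28762562 0.50001042 0.28125265] [3.14153536e+00 4.56752064e-04 3.12523383e+00]
```

>>> {"api": "step_arm", "payload": {
  "moves": [
    [-0.031, -0.035, 0, 0],
    [-0.031, -0.035, 0, 0],
    [-0.031, -0.035, 0, 0],
    [-0.031, -0.035, 0, 0],
    [-0.031, -0.035, 0, 0.012]
  ]
}}

```text
clock: 1.1
tool_pos: [0.4399, 0.3205, 0.2808]
orientation: [-3.141, -0.001, 3.11]
contact_force: [0.4, 1.0, 0.5]
finger_gap: -0.002
grasp_force: 0.0
```

>>> {"api": "step_arm", "payload": {
  "moves": [
    [-0.031, -0.035, 0, 0],
    [-0.031, -0.035, 0, 0],
    [-0.031, -0.035, 0, 0],
    [-0.031, -0.035, 0, 0],
    [-0.031, -0.035, 0, 0]
  ]
}}

```text
clock: 1.6
tool_pos: [0.5892, 0.1407, 0.2807]
orientation: [3.142, -0.001, 3.11]
contact_force: [0.4, 0.7, 0.7]
finger_gap: -0.001
grasp_force: 0.0
```

>>> {"api": "step_arm", "payload": {
  "moves": [
    [-0.03, -0.035, 0, 0],
    [-0.03, -0.035, 0, 0],
    [0, 0, 0, 0]
  ]
}}

```text
clock: 1.9
tool_pos: [0.6488, 0.0652, 0.28]
orientation: [-3.139, 0.0, 3.104]
contact_force: [-0.3, 0.1, 0.2]
finger_gap: -0.0
grasp_force: 0.0
```

>>> {"api": "step_arm", "payload": {
  "moves": [
    [-0.026, 0.005, 0, 0],
    [-0.026, 0.005, 0, 0],
    [0, 0, 0.04, 0],
    [0, 0, 0.03, 0],
    [0, 0, 0.015, 0]
  ]
}}

```text
clock: 2.4
tool_pos: [0.6958, 0.0795, 0.1914]
orientation: [-3.142, -0.008, 3.11]
contact_force: [-0.2, 0.3, -1.2]
finger_gap: 0.002
grasp_force: 0.0
```

>>> {"api": "step_arm", "payload": {
  "moves": [
    [0, 0, 0.01, 0],
    [0, 0, 0.01, 0],
    [0, 0, 0.01, 0]
  ]
}}

```text
clock: 2.7
tool_pos: [0.6997, 0.079, 0.1675]
orientation: [3.141, 0.003, 3.11]
contact_force: [-0.2, 0.8, 0.4]
finger_gap: -0.002
grasp_force: 0.0
```

>>> {"api": "step_arm", "payload": {
  "moves": [
    [0.003, 0, 0.008, 0],
    [0.003, 0, 0.008, 0],
    [0.003, 0, 0.008, 0]
  ]
}}

```text
clock: 3.0
tool_pos: [0.6902, 0.0791, 0.1432]
orientation: [3.141, 0.002, 3.11]
contact_force: [0.8, 0.0, 2.0]
finger_gap: -0.0
grasp_force: 1.0
```

>>> {"api": "step_arm", "payload": {
  "moves": [
    [0.005, 0, 0.008, 0],
    [0.006, 0, 0.008, 0],
    [0.006, 0, 0.008, 0]
  ]
}}

```text
clock: 3.3
tool_pos: [0.6723, 0.0796, 0.1177]
orientation: [-3.142, 0.001, 3.11]
contact_force: [1.1, -0.1, 0.4]
finger_gap: -0.001
grasp_force: 0.7
```

```bash
python3 - <<'E'
from h import *
s=imaging.read_camera("side");t=imaging.read_camera("top")
W=np.zeros((400,800,3),np.uint8)
W[:,:400]=cv2.resize(s[150:310,180:340],(400,400));W[:,400:]=cv2.resize(t[90:230,220:360],(400,400))
cv2.imwrite("pics/lid1.png",W);print(readout.sense()['contact_force'])
E
```

```text
[ 0.12060892 -0.03628664 -0.60473185]
```

View pics/lid1.png

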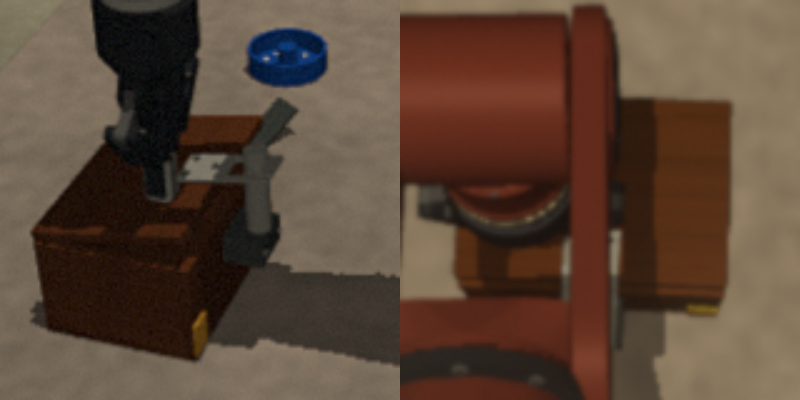

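The picture shows the lid nearly shut (about 0.2 rad), with the hasp slot around the post at about (255,160) in the left crop. I'll press it on down to the stop.

>>> {"api": "step_arm", "payload": {
  "moves": [
    [0.006, 0, 0.007, 0],
    [0.006, 0, 0.005, 0],
    [0.002, 0, 0.004, 0],
    [0, 0, 0.002, 0]
  ]
}}

```text
clock: 3.8
tool_pos: [0.6575, 0.0802, 0.1]
orientation: [-3.142, -0.003, 3.11]
contact_force: [-5.1, 0.5, 8.5]
finger_gap: 0.0
grasp_force: 4.2
```

>>> {"api": "step_arm", "payload": {
  "moves": [
    [0, 0, 0.001, 0],
    [0, 0, 0.001, 0]
  ]
}}

```text
clock: 4.0
tool_pos: [0.6575, 0.0802, 0.1]
orientation: [-3.141, -0.004, 3.11]
contact_force: [-7.4, 0.4, 13.0]
finger_gap: -0.001
grasp_force: 6.6
```

>>> {"api": "step_arm", "payload": {
  "moves": [
    [0, 0, -0.033, 0],
    [0, 0, -0.033, 0],
    [0.025, -0.02, 0, 0],
    [0.025, -0.02, 0, 0],
    [0, 0, 0.008, 0]
  ]
}}

```text
clock: 4.5
tool_pos: [0.6052, 0.0401, 0.1567]
orientation: [-3.141, -0.001, 3.108]
contact_force: [-0.9, 1.3, 0.6]
finger_gap: -0.004
grasp_force: 0.0
```

>>> {"api": "step_arm", "payload": {
  "moves": [
    [0, 0, 0.004, 0],
    [0, 0, 0.003, 0],
    [0, 0, 0, 0]
  ]
}}

```text
clock: 4.8
tool_pos: [0.6078, 0.0422, 0.1486]
orientation: [3.141, -0.001, 3.11]
contact_force: [0.2, 0.5, 0.5]
finger_gap: 0.003
grasp_force: 0.0
```

>>> {"api": "step_arm", "payload": {
  "moves": [
    [0, 0, 0.001, 0],
    [0, 0, 0.001, 0],
    [0, 0, 0.001, 0]
  ]
}}

```text
clock: 5.1
tool_pos: [0.6082, 0.0422, 0.148]
orientation: [3.141, 0.001, 3.11]
contact_force: [-3.4, 0.6, 10.1]
finger_gap: -0.002
grasp_force: 4.8
```

>>> {"api": "step_arm", "payload": {
  "moves": [
    [0, 0, 0.001, 0],
    [0, 0, 0.001, 0],
    [0, 0, 0.001, 0]
  ]
}}

```text
clock: 5.4
tool_pos: [0.6083, 0.0422, 0.1479]
orientation: [3.141, 0.001, 3.11]
contact_force: [-9.1, 0.3, 20.8]
finger_gap: -0.0
grasp_force: 10.3
```

The lid is on its stop (touched at 0.100), and the post top reads 0.148, so the hole axis is at z = 0.132. Next I'll lift off and head for the clip while I measure it.

>>> {"api": "step_arm", "payload": {
  "moves": [
    [0, 0, -0.03, 0],
    [0.017, -0.037, -0.02, 0],
    [0.017, -0.037, 0, 0],
    [0.017, -0.037, 0, 0],
    [0.017, -0.037, 0, 0]
  ],
  "hand": 50
}}

```text
clock: 5.9
tool_pos: [0.5344, -0.1051, 0.1938]
orientation: [-3.141, 0.001, 3.111]
contact_force: [0.6, -0.8, -0.6]
finger_gap: 0.498
grasp_force: 0.0
```

```bash
python3 - <<'E'
from h import *
t=imaging.read_camera("top");s=imaging.read_camera("side")
cv2.imwrite("pics/t2.png",t);cv2.imwrite("pics/s2.png",s)
W=np.zeros((600,800,3),np.uint8)
W[:,:400]=cv2.resize(t[228:300,434:482],(400,600),interpolation=cv2.INTER_LANCZOS4)
W[:300,400:]=cv2.resize(s[172:202,340:420],(400,150),interpolation=cv2.INTER_LANCZOS4).repeat(2,0)
W[300:,400:700]=cv2.resize(t[180:220,266:306],(300,300),interpolation=cv2.INTER_LANCZOS4)
cv2.imwrite("pics/clip2.png",W)
E
```

```text
(no output)
```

View pics/clip2.png

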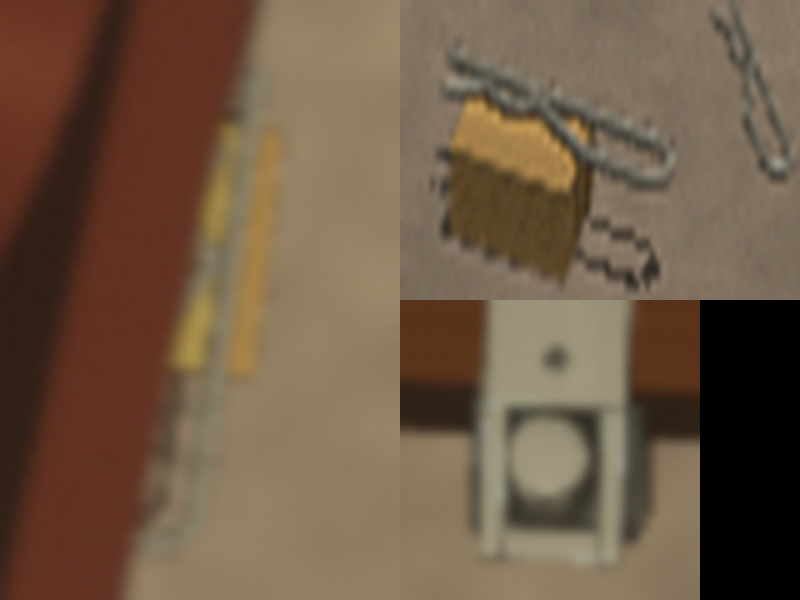

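The picture shows the clip's straight leg running from about (464.5,236.5) to (457,288.7) in the top image, with its loop end at (453.3,294). The post top (285.2,200.2) sits inside the shut hasp's slot.

```bash
python3 - <<'E'
from h import *
p=plane("top",[[464.5,236.5],[456.9,288.7],[453.3,294.1]],.0305);d=p[0]-p[1]
y=np.arctan2(d[1],d[0]);print(p.round(4),"yaw",y)
u=np.array([np.cos(y),np.sin(y)]);v=np.array([-u[1],u[0]])
# loop rear end: 122-94.5 = 27.5 behind origin
leg=p[1,:2]; rear=(p[2,:2]@u); 
o=(rear+.0275)*u+(leg@v+.0095)*v; print("origin",o, "tip from",p[0,:2]@u-rear)
print("post",plane("top",[[285.2,200.2]],.148))
a=plane("top",[[277.1,180],[276.6,213.5],[296.4,180],[295.1,213.5]],.104)
print([np.arctan2((a[i]-a[i+1])[1],(a[i]-a[i+1])[0]) for i in(0,2)],a.round(4))
E
```

```text
[[ 0.5478 -0.3187  0.0305]
 [ 0.442  -0.3013  0.0305]
 [ 0.4312 -0.2938  0.0305]] yaw -0.16312497538194426
origin [ 0.45892803 -0.29440999] tip from 0.11909867539481683
post [[0.6074332  0.04234019 0.148     ]]
[np.float64(-0.014704734252369457), np.float64(-0.04012138403186702)] [[0.6517 0.059  0.104 ]
 [0.5878 0.06   0.104 ]
 [0.6517 0.0224 0.104 ]
 [0.5878 0.025  0.104 ]]
```

>>> {"api": "step_arm", "payload": {
  "moves": [
    [0, 0, -0.01, 0.133],
    [0.011, -0.049, 0, 0],
    [0.011, -0.05, 0, 0],
    [0.011, -0.05, 0, 0],
    [0.011, -0.05, 0, 0]
  ]
}}

```text
clock: 6.5
tool_pos: [0.4603, -0.2905, 0.2036]
orientation: [-3.142, 0.001, 2.978]
contact_force: [0.4, -1.0, -0.5]
finger_gap: 0.499
grasp_force: 0.0
```

>>> {"api": "step_arm", "payload": {
  "moves": [
    [0, 0, 0.03, 0],
    [0, 0, 0.03, 0],
    [0, 0, 0.02, 0],
    [0, 0, 0, 0]
  ]
}}

```text
clock: 6.9
tool_pos: [0.4582, -0.2873, 0.1195]
orientation: [3.137, -0.007, 2.977]
contact_force: [0.4, -0.3, -0.1]
finger_gap: 0.501
grasp_force: 0.0
```

>>> {"api": "step_arm", "payload": {
  "moves": [
    [0, -0.007, 0.035, 0],
    [0, 0, 0.035, 0],
    [0, 0, 0.025, 0],
    [0, 0, 0.013, 0],
    [0, 0, 0, 0]
  ]
}}

```text
clock: 7.4
tool_pos: [0.4587, -0.2956, 0.0143]
orientation: [3.14, -0.002, 2.977]
contact_force: [-0.5, 1.1, -0.7]
finger_gap: 0.497
grasp_force: 0.0
```

>>> {"api": "step_arm", "payload": {
  "moves": [
    [0, 0, 0, 0],
    [0, 0, 0, 0],
    [0, 0, 0, 0]
  ],
  "hand": 40,
  "newtons": 30
}}

```text
clock: 7.7
tool_pos: [0.4603, -0.2975, 0.0172]
orientation: [-3.14, 0.003, 2.977]
contact_force: [-0.4, -0.7, 0.1]
finger_gap: 0.398
grasp_force: 0.0
```

```bash
python3 - <<'E'
from h import *
s=imaging.read_camera("side");t=imaging.read_camera("top")
W=np.zeros((450,800,3),np.uint8)
W[:,:400]=cv2.resize(s[150:240,330:410],(400,450));W[:,400:]=cv2.resize(t[225:306,420:492],(400,450))
cv2.imwrite("pics/grip.png",W)
E
```

```text
(no output)
```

View pics/grip.png

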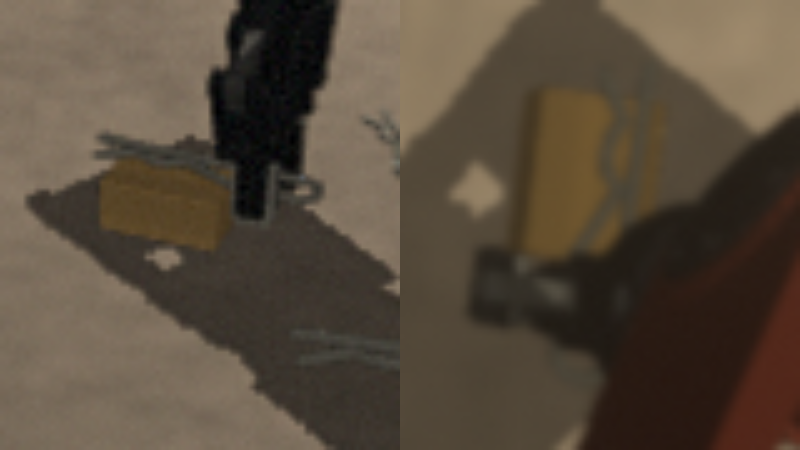

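The fingers straddle the loop in both crops: in the side view the wire loop shows on either side of the finger at (255,190). I'll settle and check z before closing.

>>> {"api": "step_arm", "payload": {
  "moves": [
    [0, 0, 0.002, 0],
    [0, 0, 0, 0],
    [0, 0, 0, 0]
  ]
}}

```text
clock: 8.1
tool_pos: [0.4588, -0.2964, 0.0132]
orientation: [3.141, -0.0, 2.977]
contact_force: [-0.0, 0.1, -0.0]
finger_gap: 0.395
grasp_force: 0.0
```

```bash
python3 - <<'E'
from h import *
for i in range(3):
    s=readout.sense(); print(s['clock'],s['tool_pos'],s['qd'].round(3)); imaging.get_calibration("top")
E
```

```text
8.1 [ 0.45883449 -0.29641842  0.01319211] [-0.     0.    -0.002  0.003  0.001  0.001]
8.1 [ 0.45883449 -0.29641842  0.01319211] [-0.     0.    -0.002  0.003  0.001  0.001]
8.1 [ 0.45883449 -0.29641842  0.01319211] [-0.     0.    -0.002  0.003  0.001  0.001]
```

>>> {"api": "step_arm", "payload": {
  "moves": [
    [0, 0.002, 0.0015, 0],
    [0, 0, 0, 0],
    [0, 0, 0, 0]
  ]
}}

```text
clock: 8.4
tool_pos: [0.4592, -0.2944, 0.0116]
orientation: [3.141, -0.0, 2.977]
contact_force: [0.1, 0.1, -0.0]
finger_gap: 0.405
grasp_force: 0.0
```

>>> {"api": "step_arm", "payload": {
  "moves": [
    [0, 0, 0, 0],
    [0, 0, 0, 0],
    [0, 0, 0, 0],
    [0, 0, 0, 0],
    [0, 0, 0, 0]
  ],
  "hand": 0,
  "newtons": 50
}}

```text
clock: 8.9
tool_pos: [0.4593, -0.2945, 0.0118]
orientation: [3.142, -0.0, 2.977]
contact_force: [-0.0, 0.1, 1.7]
finger_gap: 0.254
grasp_force: 48.8
```

>>> {"api": "step_arm", "payload": {
  "moves": [
    [0, 0, -0.01, 0],
    [0, 0, -0.03, 0],
    [0, 0, -0.04, 0],
    [0, 0, -0.04, -0.068],
    [0, 0, -0.03, -0.068]
  ]
}}

```text
clock: 9.4
tool_pos: [0.4601, -0.2952, 0.1653]
orientation: [-3.139, 0.003, 3.116]
contact_force: [0.8, -0.1, -0.6]
finger_gap: 0.259
grasp_force: 49.0
```

>>> {"api": "step_arm", "payload": {
  "moves": [
    [-0.0015, 0.044, 0, 0],
    [-0.0015, 0.044, 0, 0],
    [-0.0015, 0.044, 0, 0],
    [-0.0015, 0.044, 0, 0],
    [-0.0015, 0.044, 0, 0]
  ]
}}

```text
clock: 9.9
tool_pos: [0.473, -0.0733, 0.1625]
orientation: [-3.141, 0.001, 3.112]
contact_force: [1.0, 0.7, -1.5]
finger_gap: 0.259
grasp_force: 49.0
```

>>> {"api": "step_arm", "payload": {
  "moves": [
    [-0.001, 0.044, 0, 0],
    [-0.001, 0.044, 0, 0],
    [-0.001, 0.042, 0, 0],
    [0, 0, 0.01, 0],
    [0, 0, 0, 0]
  ]
}}

```text
clock: 10.4
tool_pos: [0.4787, 0.0557, 0.1509]
orientation: [-3.141, -0.002, 3.116]
contact_force: [-0.2, 0.5, -0.7]
finger_gap: 0.256
grasp_force: 49.1
```

>>> {"api": "step_arm", "payload": {
  "moves": [
    [0, 0, 0.02, 0],
    [0, 0, 0.0175, 0],
    [0, 0, 0, 0],
    [0, 0, 0, 0],
    [0, 0, 0, 0]
  ]
}}

```text
clock: 10.9
tool_pos: [0.4808, 0.0542, 0.1154]
orientation: [-3.141, 0.002, 3.112]
contact_force: [-0.9, 0.5, -0.1]
finger_gap: 0.258
grasp_force: 49.1
```

```bash
python3 - <<'E'
from h import *
s=imaging.read_camera("side");t=imaging.read_camera("top")
cv2.imwrite("pics/s3.png",s);cv2.imwrite("pics/t3.png",t)
W=np.zeros((600,800,3),np.uint8)
W[:,:500]=cv2.resize(s[195:267,263:323],(500,600),interpolation=cv2.INTER_LANCZOS4)
W[:,500:]=cv2.resize(t[190:262,270:306],(300,600),interpolation=cv2.INTER_LANCZOS4)
cv2.imwrite("pics/pre.png",W);st=readout.sense();print(st['tool_pos'],st['orientation'],st['contact_force'],st['ft_torque'])
E
```

```text
[0.48091064 0.05449917 0.11551241] [-3.14147778e+00  2.22277557e-03  3.11202810e+00] [ 0.23010184  0.2531553  -0.66876832] [-0.00231618 -0.01035127  0.02827252]
```

View pics/pre.png

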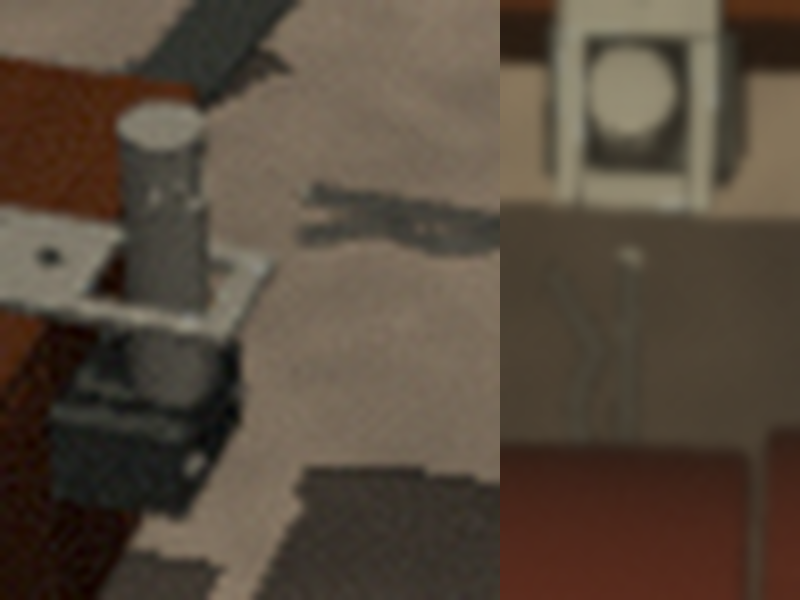

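In the crops, the post centre is at top (285.3,200.5). The straight leg's tip is at top (285.1,220.1) and side (299.1,217.3), nearly in line with the post.

```bash
python3 - <<'E'
from h import *
print("tip",tri([[285.1,220.0]],[[299.1,217.5]]))
# post top centre via both views: side crop (160,123)
print("posttop",tri([[285.3,200.5]],[[263+160/8.333-.5,195+123/8.333-.5]]))
p=plane("top",[[285.1,220.0],[284.9,242.3]],.134);d=p[0]-p[1];print(p,"leg yaw",np.arctan2(d[1],d[0]))
print("post@148",plane("top",[[285.3,200.5]],.148))
E
```

```text
tip [[0.5729022  0.0430065  0.13615993 0.00083069]]
posttop [[0.60739603 0.04229321 0.14887879 0.00127408]]
[[0.57269283 0.04297495 0.134     ]
 [0.53169838 0.04335603 0.134     ]] leg yaw -0.009295651114763877
post@148 [[0.60688655 0.04215937 0.148     ]]
```

>>> {"api": "step_arm", "payload": {
  "moves": [
    [-0.006, 0, 0.0025, 0],
    [-0.006, 0, 0, 0],
    [-0.004, 0, 0, 0],
    [0, 0, 0, 0],
    [0, 0, 0, 0]
  ]
}}

```text
clock: 11.5
tool_pos: [0.496, 0.0546, 0.1117]
orientation: [3.142, -0.0, 3.113]
contact_force: [0.1, -0.4, -0.5]
finger_gap: 0.26
grasp_force: 49.1
```

>>> {"api": "step_arm", "payload": {
  "moves": [
    [-0.002, 0, 0, 0],
    [-0.002, 0, 0, 0],
    [-0.002, 0, 0, 0],
    [0, 0, 0, 0]
  ]
}}

```text
clock: 11.9
tool_pos: [0.5022, 0.0544, 0.1119]
orientation: [-3.142, 0.0, 3.113]
contact_force: [-0.0, -0.3, -1.0]
finger_gap: 0.258
grasp_force: 49.1
```

>>> {"api": "step_arm", "payload": {
  "moves": [
    [0, 0, -0.0008, 0],
    [-0.001, 0, 0, 0],
    [-0.001, 0, 0, 0],
    [0, 0, 0, 0]
  ]
}}

```text
clock: 12.3
tool_pos: [0.504, 0.0543, 0.1127]
orientation: [3.142, 0.0, 3.113]
contact_force: [-0.5, 1.0, -0.5]
finger_gap: 0.26
grasp_force: 49.1
```

>>> {"api": "step_arm", "payload": {
  "moves": [
    [-0.001, 0, 0, 0],
    [-0.001, 0, 0, 0],
    [-0.001, 0, 0, 0],
    [0, 0, 0, 0]
  ]
}}

```text
clock: 12.7
tool_pos: [0.5071, 0.0542, 0.1126]
orientation: [3.142, 0.0, 3.113]
contact_force: [0.2, 0.8, -1.2]
finger_gap: 0.258
grasp_force: 49.1
```

>>> {"api": "step_arm", "payload": {
  "moves": [
    [-0.001, 0, 0, 0],
    [-0.001, 0, 0, 0],
    [-0.001, 0, 0, 0],
    [0, 0, 0, 0]
  ]
}}

```text
clock: 13.1
tool_pos: [0.5101, 0.0541, 0.1126]
orientation: [-3.142, 0.0, 3.113]
contact_force: [-0.3, -0.1, -0.0]
finger_gap: 0.256
grasp_force: 49.1
```

>>> {"api": "step_arm", "payload": {
  "moves": [
    [-0.001, 0, 0, 0],
    [-0.001, 0, 0, 0],
    [-0.001, 0, 0, 0],
    [0, 0, 0, 0]
  ]
}}

```text
clock: 13.5
tool_pos: [0.5131, 0.054, 0.1127]
orientation: [-3.142, 0.0, 3.113]
contact_force: [-0.7, 0.2, 0.2]
finger_gap: 0.257
grasp_force: 49.1
```

No contact force with the tip about 8 mm past the post's front face, so it's in the hole. I'll keep advancing gently.

>>> {"api": "step_arm", "payload": {
  "moves": [
    [-0.002, 0, 0, 0],
    [-0.002, 0, 0, 0],
    [-0.002, 0, 0, 0],
    [0, 0, 0, 0]
  ]
}}

```text
clock: 13.9
tool_pos: [0.5193, 0.0539, 0.1127]
orientation: [3.142, 0.0, 3.113]
contact_force: [0.0, 0.4, -0.4]
finger_gap: 0.256
grasp_force: 49.1
```

>>> {"api": "step_arm", "payload": {
  "moves": [
    [-0.002, 0, 0, 0],
    [-0.002, 0, 0, 0],
    [0, 0, 0, 0]
  ]
}}

```text
clock: 14.2
tool_pos: [0.5232, 0.0537, 0.1127]
orientation: [-3.142, 0.0, 3.113]
contact_force: [0.8, 1.3, -1.0]
finger_gap: 0.258
grasp_force: 49.1
```

>>> {"api": "step_arm", "payload": {
  "moves": [
    [-0.002, 0, 0, 0],
    [-0.002, 0, 0, 0],
    [0, 0, 0, 0]
  ]
}}

```text
clock: 14.5
tool_pos: [0.527, 0.0538, 0.1125]
orientation: [3.141, -0.0, 3.113]
contact_force: [0.3, 0.0, -1.3]
finger_gap: 0.258
grasp_force: 49.1
```

>>> {"api": "step_arm", "payload": {
  "moves": [
    [-0.002, 0, 0, 0],
    [-0.002, 0, 0, 0],
    [0, 0, 0, 0]
  ]
}}

```text
clock: 14.8
tool_pos: [0.5305, 0.0539, 0.1123]
orientation: [3.141, -0.001, 3.113]
contact_force: [-2.1, 2.0, -0.5]
finger_gap: 0.259
grasp_force: 49.2
```

>>> {"api": "step_arm", "payload": {
  "moves": [
    [-0.002, 0, 0, 0],
    [-0.002, 0, 0, 0],
    [0, 0, 0, 0]
  ]
}}

```text
clock: 15.1
tool_pos: [0.5366, 0.0535, 0.1132]
orientation: [3.141, 0.004, 3.113]
contact_force: [1.4, 2.0, -1.0]
finger_gap: 0.257
grasp_force: 49.1
```

>>> {"api": "step_arm", "payload": {
  "moves": [
    [-0.002, 0, 0, 0],
    [-0.002, 0, 0, 0],
    [0, 0, 0, 0]
  ]
}}

```text
clock: 15.4
tool_pos: [0.5403, 0.0532, 0.1131]
orientation: [-3.141, 0.003, 3.113]
contact_force: [2.2, 1.3, -0.8]
finger_gap: 0.261
grasp_force: 49.1
```

>>> {"api": "step_arm", "payload": {
  "moves": [
    [-0.002, 0, 0, 0],
    [-0.001, 0, 0, 0],
    [0, 0, 0, 0]
  ]
}}

```text
clock: 15.7
tool_pos: [0.5423, 0.0531, 0.1127]
orientation: [-3.141, 0.001, 3.113]
contact_force: [0.8, 2.2, -1.0]
finger_gap: 0.253
grasp_force: 49.1
```

>>> {"api": "step_arm", "payload": {
  "moves": [
    [-0.002, 0, 0, 0],
    [-0.001, 0, 0, 0],
    [0, 0, 0, 0]
  ]
}}

```text
clock: 16.0
tool_pos: [0.5452, 0.0529, 0.1127]
orientation: [-3.141, 0.001, 3.113]
contact_force: [1.1, 0.9, -0.6]
finger_gap: 0.257
grasp_force: 49.1
```

```bash
python3 - <<'E'
from h import *
s=imaging.read_camera("side");t=imaging.read_camera("top")
W=np.zeros((600,800,3),np.uint8)
W[:,:500]=cv2.resize(s[195:255,263:313],(500,600),interpolation=cv2.INTER_LANCZOS4)
W[:,500:]=cv2.resize(t[180:240,271:301],(300,600),interpolation=cv2.INTER_LANCZOS4)
cv2.imwrite("pics/in1.png",W);st=readout.sense();print(st['tool_pos'],st['contact_force'],st['ft_torque'])
E
```

```text
[0.54515372 0.05296923 0.11268483] [-0.18740051  1.1948184  -0.66972508] [ 0.17009948 -0.16799122  0.02734197]
```

View pics/in1.png

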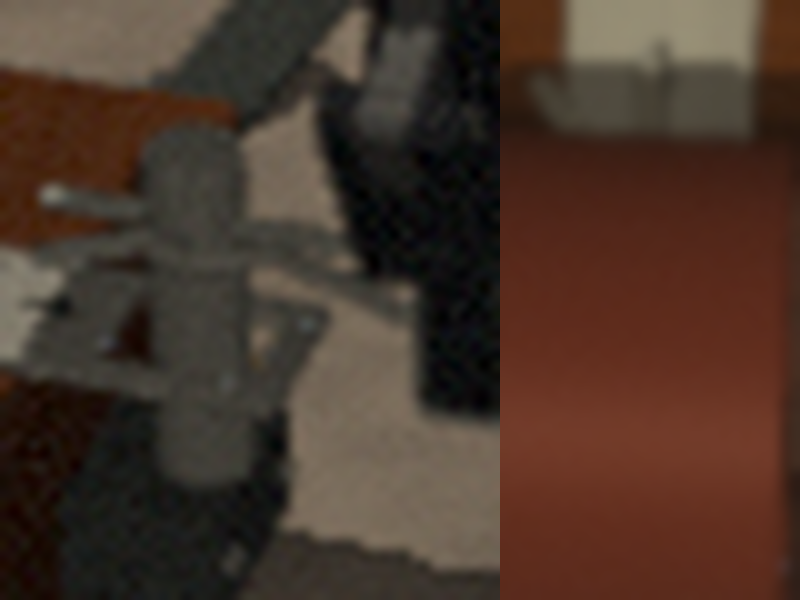

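The clip's straight leg comes out behind the post, with its tip at side (267.5,214) and top (286.5,184.3), and the bent leg lies across the near side of the post. Next I'll compute how far is left to home.

```bash
python3 - <<'E'
from h import *
print(tri([[286.5,184.3]],[[267.3,214]]),plane("top",[[286.5,184.3]],.132),plane("side",[[267.3,214.2]],.132), "home tip",[.6074+.0365*.9996,.0423-.001])
E
```

```text
[[6.38971798e-01 4.04097694e-02 1.31804805e-01 9.67972738e-05]] [[0.63898806 0.04041691 0.132     ]] [[0.63857792 0.04136825 0.132     ]] home tip [0.6438854, 0.041299999999999996]
```

>>> {"api": "step_arm", "payload": {
  "moves": [
    [-0.001, 0, 0, 0],
    [-0.001, 0, 0, 0],
    [0, 0, 0, 0],
    [0, 0, 0, 0]
  ]
}}

```text
clock: 16.5
tool_pos: [0.5468, 0.053, 0.1125]
orientation: [-3.141, -0.0, 3.113]
contact_force: [-0.2, 1.9, -1.2]
finger_gap: 0.262
grasp_force: 49.1
```

>>> {"api": "step_arm", "payload": {
  "moves": [
    [-0.001, 0, 0, 0],
    [-0.001, 0, 0, 0],
    [0, 0, 0, 0],
    [0, 0, 0, 0]
  ]
}}

```text
clock: 16.9
tool_pos: [0.549, 0.053, 0.1126]
orientation: [-3.142, 0.0, 3.113]
contact_force: [-0.3, 0.8, -0.9]
finger_gap: 0.259
grasp_force: 49.1
```

>>> {"api": "step_arm", "payload": {
  "moves": [
    [-0.001, 0, 0, 0],
    [0, 0, 0, 0],
    [0, 0, 0, 0]
  ]
}}

```text
clock: 17.2
tool_pos: [0.5498, 0.053, 0.1125]
orientation: [3.142, -0.0, 3.113]
contact_force: [-1.3, 1.5, -0.7]
finger_gap: 0.257
grasp_force: 49.1
```

```bash
python3 - <<'E'
from h import *
s=imaging.read_camera("side");t=imaging.read_camera("top")
W=np.zeros((600,800,3),np.uint8)
W[:,:500]=cv2.resize(s[195:255,258:308],(500,600),interpolation=cv2.INTER_LANCZOS4)
W[:,500:]=cv2.resize(t[165:225,271:301],(300,600),interpolation=cv2.INTER_LANCZOS4)
cv2.imwrite("pics/in2.png",W);st=readout.sense();print(st['tool_pos'],st['contact_force'],st['ft_torque'])
E
```

```text
[0.54979066 0.05304    0.11254411] [-0.81417712  1.5532418  -0.42065409] [0.20702888 0.09987314 0.04809518]
```

View pics/in2.png

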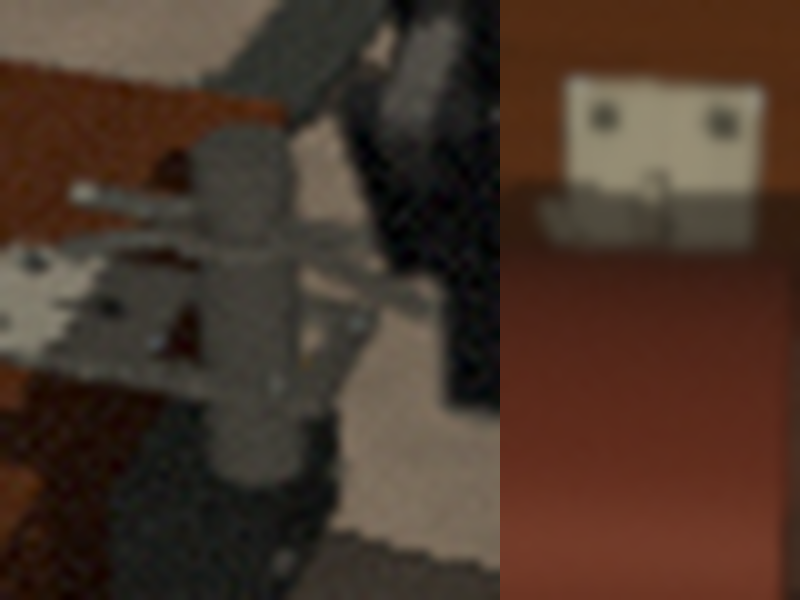

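The side crop shows the bent leg's bulge wrapped around the post at about (245,245), and the tip behind it at (80,190), which is side px (265.5,213.5).

```bash
python3 - <<'E'
from h import *
print(tri([[286,182.2]],[[265.5,213.6]]),plane("side",[[265.5,213.7]],.132))
print(proj("side",[[.6439,.0413,.132],[.6429,.0413,.132]]))
E
```

```text
[[6.42542312e-01 4.12533971e-02 1.32715708e-01 4.70205523e-04]] [[0.64258156 0.04055348 0.132     ]]
[[264.73672046 213.80984518]
 [265.22000252 213.87959879]]
```

>>> {"api": "step_arm", "payload": {
  "moves": [
    [-0.001, 0, 0, 0],
    [0, 0, 0, 0],
    [0, 0, 0, 0]
  ]
}}

```text
clock: 17.6
tool_pos: [0.5507, 0.053, 0.1125]
orientation: [3.141, -0.0, 3.113]
contact_force: [0.1, 1.4, -0.5]
finger_gap: 0.255
grasp_force: 49.1
```

>>> {"api": "step_arm", "payload": {
  "moves": [
    [-0.001, 0, 0, 0],
    [0, 0, 0, 0],
    [0, 0, 0, 0],
    [0, 0, 0, 0]
  ]
}}

```text
clock: 18.0
tool_pos: [0.5512, 0.0531, 0.1123]
orientation: [3.141, -0.001, 3.113]
contact_force: [-2.8, 1.9, 0.6]
finger_gap: 0.257
grasp_force: 49.2
```

```bash
python3 - <<'E'
from h import *
st=readout.sense();print(st['tool_pos'],st['contact_force'],st['ft_torque'])
E
```

```text
[0.55124919 0.05314087 0.11231672] [-2.78053405  1.93510119  0.56788093] [0.40004913 0.46123998 0.12501717]
```

Resistance starts here (-2.8 N in x), so the bulge is seated. I'll ease back 0.5 mm and let go.

>>> {"api": "step_arm", "payload": {
  "moves": [
    [0.0005, 0, 0, 0],
    [0, 0, 0, 0]
  ]
}}

```text
clock: 18.2
tool_pos: [0.5512, 0.053, 0.1125]
orientation: [3.142, -0.0, 3.113]
contact_force: [-2.7, 1.3, 0.4]
finger_gap: 0.259
grasp_force: 49.1
```

>>> {"api": "step_arm", "payload": {
  "moves": [
    [0, 0, 0, 0],
    [0, 0, 0, 0],
    [0, 0, 0, 0],
    [0, 0, 0, 0]
  ],
  "hand": 55
}}

```text
clock: 18.6
tool_pos: [0.5521, 0.0526, 0.1131]
orientation: [-3.141, 0.002, 3.112]
contact_force: [1.0, 0.2, 0.8]
finger_gap: 0.553
grasp_force: 0.0
```

>>> {"api": "step_arm", "payload": {
  "moves": [
    [0, 0, -0.015, 0],
    [0, 0, -0.03, 0],
    [0, 0, -0.04, 0],
    [0.03, 0, -0.03, 0],
    [0.04, 0, 0, 0]
  ]
}}

```text
clock: 19.1
tool_pos: [0.4862, 0.0546, 0.2353]
orientation: [-3.141, 0.014, 3.112]
contact_force: [0.0, -0.1, -0.1]
finger_gap: 0.551
grasp_force: 0.0
```

>>> {"api": "step_arm", "payload": {
  "moves": [
    [0, -0.045, 0, 0],
    [0, -0.045, 0, 0],
    [0, -0.045, 0, 0],
    [0, -0.045, 0, 0],
    [0, 0, 0, 0]
  ]
}}

```text
clock: 19.6
tool_pos: [0.4765, -0.13, 0.2295]
orientation: [-3.138, 0.003, 3.107]
contact_force: [0.3, 0.3, -0.2]
finger_gap: 0.549
grasp_force: 0.0
```

```bash
python3 - <<'E'
from h import *
s=imaging.read_camera("side");t=imaging.read_camera("top")
W=np.zeros((600,800,3),np.uint8)
W[:,:500]=cv2.resize(s[195:255,258:308],(500,600),interpolation=cv2.INTER_LANCZOS4)
W[:,500:]=cv2.resize(t[172:252,266:306],(300,600),interpolation=cv2.INTER_LANCZOS4)
cv2.imwrite("pics/fin.png",W)
E
```

```text
(no output)
```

View pics/fin.png

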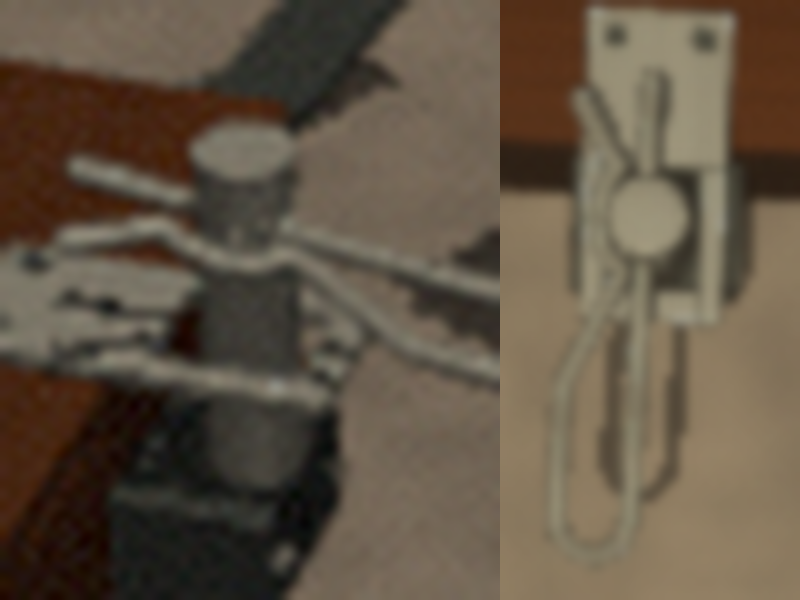

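The picture shows the clip home and released: the straight leg goes through the post (its tip is at top crop (653,70)), the bent leg's bulge hugs the post at (600,215), and the hasp lies flat over the post.

```bash
python3 -c "
from h import *
print(hand_in())"
```

```text
the job is handed in; nothing more can be done
None
```

The lid is shut with its hasp over the post, the R-clip is through the cross-hole and snapped home around the post, and the gripper has let go and moved clear; the job was handed in at about 20 s.

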